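# Sort the culture plates into their trays

## Robot

A 7-joint arm with a two-finger parallel gripper is mounted at the origin on a cart in front of the work surface, level with it; the furniture and walls round the work are solid. World frame = base frame: x ahead of the robot, y to its left, z up, the work surface at z = 0. Lengths are in m, angles in rad, forces in N, time in s.
With the tool pointing down it reaches from about 0.425 to 0.825 m from the base axis. Payload 3.6 kg.
Tool frame: the origin (TCP) lies midway between the tips of the shut fingers; the grasp point (between the pads) lies 19 mm behind it; z points along the fingers, y is the line along which they close (so a half turn about z gives the same grasp; the last joint's range is limited). The gripper opens to 85 mm and grips with 20 to 120 N. Pads are 22 mm wide; open, the fingers measure 114 mm over their backs; the gripper's body (76 mm by 85 mm) begins 54 mm behind the grasp point. The pads swing forward as they close: fully open they stand 13 mm farther back than shut.
Start: joints at [-0.026, 0.615, -0.013, 1.423, 0.008, 1.103, -0.04], TCP at [0.65, 0, 0.231] pointing down, gripper open.
Joint ranges: [-3.12, 3.12], [-0.3, 2.06], [-1.34, 1.32], [0.26, 2.42], [-1.36, 4.5], [0.01, 1.98], [-2.84, 2.84]. Speed limits (rad/s): [2.79, 2.79, 3.14, 3.14, 3.14, 3.14, 3.14].

## Interface

Orientations are given as a unit quaternion [x, y, z, w].
In Python, from bench import bot gives the robot as it stands. The module is installed in compiled form; this text tells all that it offers. Calls block until the motion is done:
- bot.move_pose(position, orientation): joint-space move of the TCP to a pose.
- bot.line_to(position, rate=0.15, attitude=None, max_force=None): straight line of the TCP; attitude=None keeps the orientation; rate is the mean speed in m/s. With max_force (N) it stops when the force on the tool has changed by that much, and returns True; else False.
- bot.movej(angles): joint-space move.
- bot.grip(opening): finger opening in m; the grip force is fixed at half the most; returns when the fingers have stopped.
- bot.pause(seconds).
- bot.inverse_kinematics(position, orientation): joint angles nearest the present ones, or None.
- bot.snapshot(name): name is "side" or "top" or "wrist"; returns a dict with "img" (480x640x3 uint8, red, green, blue), "vfov" (degrees; the focal length in pixels is half the picture's height over the tangent of half this angle, whatever the lens; pixels are square), "cx", "cy" (the principal point, pixels), "extrinsics" (4x4, takes a point from camera to world coordinates). Camera axes: x right, y up, looking along -z (the intrinsics and any distortion apply to the point x, -y, -z); pixel columns grow to the right and rows downward; lengths in m; the calibration is good to about 2 mm. A picture is of the moment at which its call begins. There is no depth.
A pose or a line that the arm cannot do raises bot.MotionError and nothing moves.
- bot.job_done(): hands the job in; it is judged then, once.
Readings, each from a call of its own:
- bot.current_clock(): time.
- bot.current_qpos(): joint angles.
- bot.current_dq(): joint speeds.
- bot.current_tau(): joint torques, N m.
- bot.current_tcp_pos(): TCP position.
- bot.current_eef_rot(): TCP orientation.
- bot.current_ft_force(): force on the tool from outside, world axes, zero at the start.
- bot.current_ft_torque(): the same for the moment, N m.
- bot.current_opening(): finger opening in m.
- bot.current_grasp_force(): force on a finger pad.
Only numpy, scipy, OpenCV 4.12 (cv2) and the standard library are available. Lean on these libraries where they do the work, as an engineer would, in place of code of your own. Each camera call takes 0.05 s, during which the arm holds its last target. There are 200 camera calls.

## Task

Two culture plates are not in their own tray; sort them by the colour of the agar. Slide the top red-agar plate sideways off the amber-agar plate it was left on, across onto the red-agar plate in the neighbouring red-tagged tray, so that the two reds make a neat stack, and push the stray amber-agar plate along the bench and over the sill until it is wholly inside the amber-tagged tray, lying flat. The lids only rest on the plates, so keep the plates level and on what carries them, never lift or tip them; the two lower plates stay where they are, and the marker, timer and small bottle are left alone.

Things in the scene. Friction and masses are not known exactly. Their poses are not given: they have to be found in the camera images.
- tray_red: Fixed aluminium tray with red back clip and mouth sill. Origin: centre of its underside, on the bench; y along the lane to its mouth, x across, z up. Floor y -0.085 to 0.085, top 3 mm above bench; 72 mm wide inside, side walls 3 mm thick, 12 mm high; back 20 mm high, tab to y = -0.107; sill slopes down to the bench at y = 0.105. The red and amber trays are parallel, 80 mm apart along x, in either order.
- tray_amber: Fixed aluminium tray with amber yellow back clip and mouth sill. Origin: centre of its underside, on the bench; y along the lane to its mouth, x across, z up. Floor y -0.085 to 0.085, top 3 mm above bench; 72 mm wide inside, side walls 3 mm thick, 12 mm high; back 20 mm high, tab to y = -0.107; sill slopes down to the bench at y = 0.105. The red and amber trays are parallel, 80 mm apart along x, in either order.
- red_top_centre (a point): Plate with dark red agar that starts on top of the amber plate at the back of the amber tray: 60 mm across and 15 mm high, about 35 g, lidded, clear-walled and round; this point is its centre, 7.5 mm above its underside, z up. Its underside is 18 mm above the bench, higher than the tray walls.
- red_base_centre (a point): Lower plate with dark red agar, standing loose at the back of the red tray (local y about -0.05), its top 18 mm above the bench: 60 mm across and 15 mm high, about 35 g, lidded, clear-walled and round; this point is its centre, 7.5 mm above its underside, z up. About 20 mm of gap lies between it and the amber plate beside it.
- amber_base_centre (a point): Lower plate with amber yellow agar, standing loose at the back of the amber tray (local y about -0.05) under the top red plate, its top 18 mm above the bench: 60 mm across and 15 mm high, about 35 g, lidded, clear-walled and round; this point is its centre, 7.5 mm above its underside, z up. 
- amber_stray_centre (a point): Stray plate with amber yellow agar, on the open bench off the mouths of the trays: 60 mm across and 15 mm high, about 35 g, lidded, clear-walled and round; this point is its centre, 7.5 mm above its underside, z up. It slides easily on its flat underside. There is room for it in the amber tray between the plate at the back and the mouth.
- marker_centre (a point): Marker pen with a blue cap, 128 mm long, 11 mm thick, lying on the bench; centre.
- timer_centre (a point): White bench timer, 43 x 66 x 57 mm, standing behind the trays; centre.
- bottle_small_centre (a point): Small reagent bottle with a green cap, 45 mm across, 92 mm high; its centre.
There are look-alikes about, which are no part of the job. What is shaped like the part that bears red_base_centre but turquoise is not meant.

How it is judged:
At the end, for the whole second after the job is handed in: The top red plate lies flat on the lower red one, centres within 15 mm from above; the stray amber plate lies flat on the amber tray's floor, wholly inside it (centre at local y under 0.055); both lower plates stand flat within 20 mm of where they were; all at rest (horizontal distance between red_top_centre and red_base_centre below 0.015 m and height (world z) of red_top_centre between 0.022 and 0.029 m and angle between each of red_top_centre, amber_stray_centre, amber_base_centre, red_base_centre's own z axis and vertical below 0.08 rad and x of amber_stray_centre in the frame of tray_amber between -0.012 and 0.012 m and y of amber_stray_centre in the frame of tray_amber between -0.03 and 0.055 m and height (world z) of amber_stray_centre below 0.015 m and distance of each of amber_base_centre, red_base_centre from where it was at the start of the episode below 0.02 m and linear speed of each of red_top, amber_stray below 0.01 m/s); the robot touches nothing.
It fails at once if a plate that is moved gets lifted off what carries it (height (world z) of red_top_centre above 0.045 m or height (world z) of amber_stray_centre above 0.03 m).
It fails at once if a plate is tipped more than 0.5 rad (angle between any of amber_base_centre, amber_stray_centre, red_top_centre, red_base_centre's own z axis and vertical above 0.5 rad).
It fails at once if the marker, timer or small bottle is moved more than 20 mm (distance of any of marker_centre, timer_centre, bottle_small_centre from where it was at the start of the episode above 0.02 m).
It also fails if it takes over 64 s, if anything falls off the work surface, if the arm or the gripper's body presses on something with over 40 N, if the wrist force passes 120 N, or if a joint passes its speed limit or range.

## Working session

There is one attempt and no reset: what is moved stays moved. The work goes in short steps, each a Python script; the robot and the scene stay as the last script left them, time stands still between calls to the robot, and variables do not carry over. Pictures are saved under pics/ and viewed, at most 10 in all, crops included, and the job is handed in when it is done.

```bash
mkdir -p pics; python3 - <<'E'
from bench import bot
import cv2,numpy as np
for n in ("top","side"):
    s=bot.snapshot(n); cv2.imwrite(f"pics/{n}0.png",s["img"][:,:,::-1]); np.savez(f"{n}0.npz",**s)
    print(n,s["vfov"],s["cx"],s["cy"],[k for k in s]); print(np.round(s["extrinsics"],4))
print(bot.current_clock(),bot.current_eef_rot(),bot.current_opening())
E
```

```text
top 45.87498885613127 321.27216559224365 238.80650086412908 ['img', 'vfov', 'cx', 'cy', 'extrinsics']
[[ 0.0167  0.9911 -0.132   0.4231]
 [-0.9998  0.0155 -0.0105 -0.068 ]
 [-0.0083  0.1322  0.9912  1.1007]
 [ 0.      0.      0.      1.    ]]
side 52.63393840571173 321.1530135078114 229.63712329265306 ['img', 'vfov', 'cx', 'cy', 'extrinsics']
[[-0.894  -0.3557  0.2725  0.7723]
 [ 0.4479 -0.6932  0.5647  0.4299]
 [-0.012   0.6269  0.779   0.7152]
 [ 0.      0.      0.      1.    ]]
0.1 [ 0.70708004  0.70713259 -0.00081275 -0.0008075 ] 0.08563747476697257
```

View pics/top0.png

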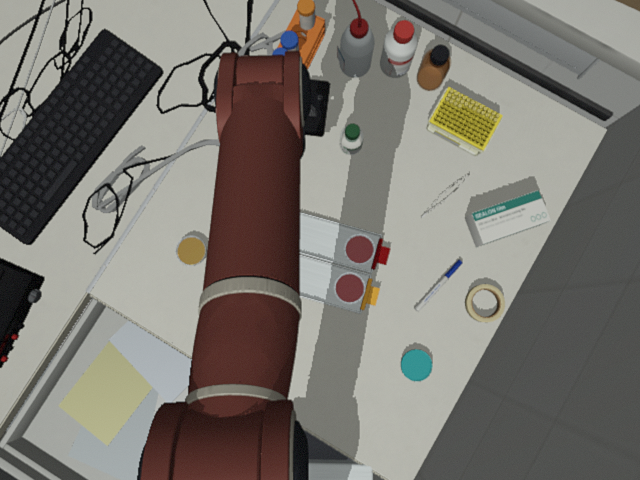

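View pics/side0.png

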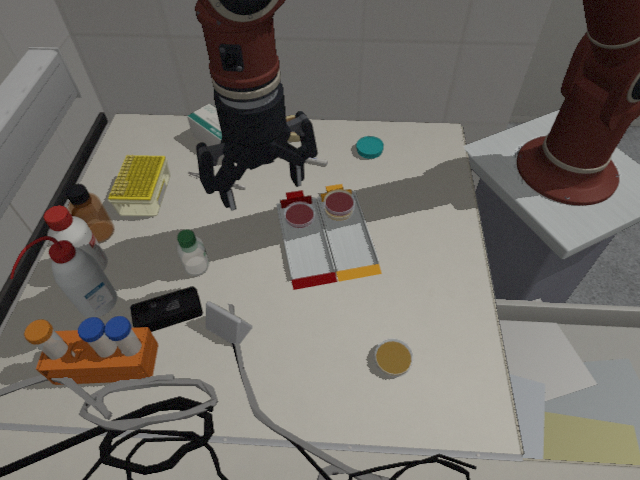

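Candidates: red plates at side (299,214), which is the base in the red tray, and (340,204), which is the top plate on the amber stack. The stray amber plate is at side (393,358) / top (192,250). The turquoise look-alike at side (370,147) / top (416,365) and the tape roll at top (485,302) are not meant. The side view shows both trays and the stray unobstructed.

```bash
cat > h.py <<'E'
import numpy as np,cv2
def ray(s,u,v,z):
    f=240/np.tan(np.radians(float(s["vfov"]))/2);E=s["extrinsics"]
    d=E[:3,:3]@np.array([(u-s["cx"])/f,-(v-s["cy"])/f,-1.]);o=E[:3,3]
    return o+d*(z-o[2])/d[2]
def proj(s,P):
    f=240/np.tan(np.radians(float(s["vfov"]))/2);E=s["extrinsics"]
    p=E[:3,:3].T@(np.array(P)-E[:3,3]);return np.array([s["cx"]+f*p[0]/-p[2],s["cy"]-f*p[1]/-p[2]])
E
python3 - <<'E'
from h import *
t=np.load("top0.npz");s=np.load("side0.npz")
for n,im,u,v,z in [("redtop",t,349,288,.033),("redtop",s,340,204,.033),("redbase",t,359,249,.018),("redbase",s,299,214,.018),
 ("stray",t,192,250,.015),("stray",s,393,358,.015),("bottle",t,352,130,.09),("bottle",s,186,238,.09),("marker",t,438,284,.006),("turq",t,416,365,.015),("turq",s,370,147,.015),
 ("redclip",t,385,252,.0),("amclip",t,373,292,0),("mouthR_l",s,295,285,0),("mouthmid",s,337,275,0),("mouthA_r",s,380,270,0),("whitething",s,222,322,0.03)]:
    print(n,np.round(ray(im,u,v,z),4))
im=s["img"][150:310,240:440,::-1];a=cv2.resize(im,None,fx=4,fy=3.75*16/15,interpolation=3)[:600]
cv2.imwrite("pics/sc.png",cv2.resize(im,(750,600),interpolation=3))
E
```

```text
redtop [ 0.4731 -0.1103  0.033 ]
redtop [ 0.4743 -0.1038  0.033 ]
redbase [ 0.5488 -0.1294  0.018 ]
redbase [ 0.5487 -0.1286  0.018 ]
stray [0.5421 0.1926 0.015 ]
stray [0.5424 0.1969 0.015 ]
bottle [ 0.7611 -0.1106  0.09  ]
bottle [ 0.7585 -0.1086  0.09  ]
marker [ 0.4848 -0.2825  0.006 ]
turq [ 0.3321 -0.238   0.015 ]
turq [ 0.3325 -0.233   0.015 ]
redclip [ 0.5458 -0.1811  0.    ]
amclip [ 0.4677 -0.1581  0.    ]
mouthR_l [0.6177 0.001  0.    ]
mouthmid [0.5432 0.0158 0.    ]
mouthA_r [ 0.4705  0.0411 -0.    ]
whitething [0.7554 0.029  0.03  ]
```

View pics/sc.png

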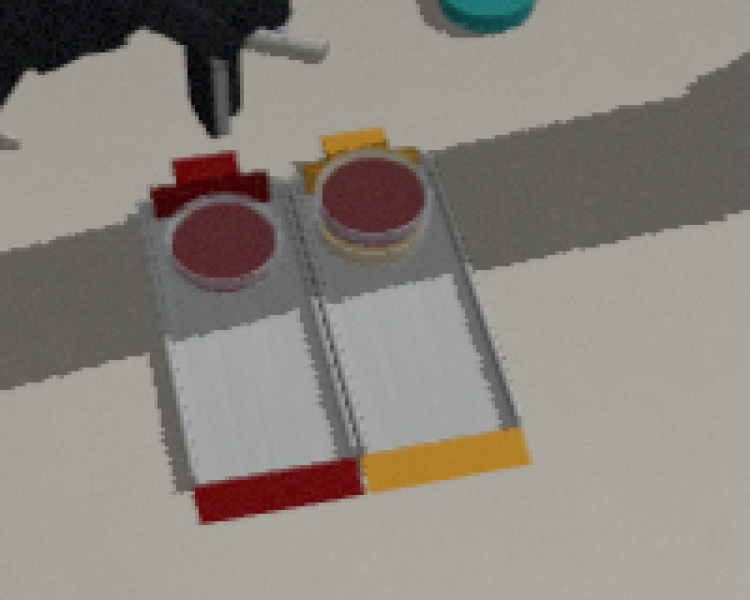

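The close crop shows the red base plate in the red-clip tray and the red plate on the amber one in the amber-clip tray. Both mouths face +y, and the amber mouth lies roughly opposite the stray. Next is a more precise look with the wrist camera.

```bash
python3 - <<'E'
from bench import bot
import cv2,numpy as np
q=[0.70711,0.70711,0,0]
bot.grip(0.024)
bot.move_pose([0.53,0.0,0.36],q)
s=bot.snapshot("wrist"); cv2.imwrite("pics/w1.png",s["img"][:,:,::-1]); np.savez("w1.npz",**s)
print(s["vfov"],s["cx"],s["cy"]);print(np.round(s["extrinsics"],4))
s=bot.snapshot("side"); np.savez("side1.npz",**s)
print(bot.current_clock(),bot.current_opening())
E
```

```text
69.38273948963396 316.54988199868075 237.22333521598364
[[ 1.000e+00 -1.200e-03  5.000e-04  5.306e-01]
 [ 1.000e-03  9.577e-01  2.878e-01  7.380e-02]
 [-8.000e-04 -2.878e-01  9.577e-01  5.022e-01]
 [ 0.000e+00  0.000e+00  0.000e+00  1.000e+00]]
1.5417 0.02380810560899639
```

View pics/w1.png

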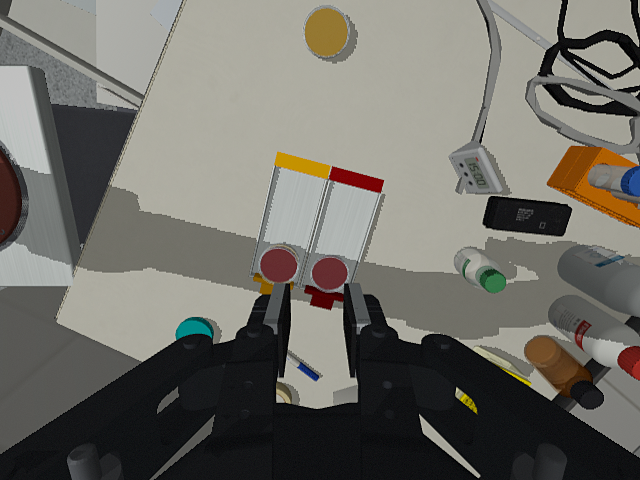

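The wrist view shows the stray at (327,31), the top red plate at (279,265), the base red plate at (330,272), the mouth sill from (277,152) to (384,180), and the timer at (475,168). I'll refine these with colour centroids across all the cameras.

```bash
python3 - <<'E'
from h import *
T=np.load("top0.npz");S=np.load("side0.npz");W=np.load("w1.npz")
def cen(s,u,v,kind,r=22):
    im=cv2.cvtColor(s["img"],cv2.COLOR_RGB2HSV).astype(int);y0=max(v-r,0);x0=u-r
    c=im[y0:v+r,x0:u+r];h,sa=c[...,0],c[...,1]
    m=((h>165)|(h<6))&(sa>90) if kind=="r" else (h>12)&(h<28)&(sa>110)
    n,l,st,ce=cv2.connectedComponentsWithStats(m.astype(np.uint8))
    k=1+np.argmax(st[1:,4]);return ce[k]+[x0,y0],st[k,2:]
for n,kd,z,pts in [("redtop","r",.028,[(T,349,288),(S,340,204),(W,279,265)]),("redbase","r",.013,[(T,359,249),(S,299,214),(W,330,272)]),("stray","a",.010,[(T,192,250),(S,393,358),(W,327,31)])]:
    for s,u,v in pts:
        p,st=cen(s,u,v,kd,20 if s is not W else 26);print(n,np.round(p,1),st,np.round(ray(s,*p,z),4))
for n,u,v in [("Aout",277,152),("Ain",330,167),("Rout",384,180)]: print("W",n,np.round(ray(W,u,v,0.0015),4))
for n,u,v in [("Aout",381.3,273.5),("Ain",338.7,281.2),("Rin",336.8,281.7),("Rout",293.6,289.5)]: print("S",n,np.round(ray(S,u,v,0),4))
# sill centroids by colour
for s,nm in((W,"W"),(S,"S")):
    im=cv2.cvtColor(s["img"],cv2.COLOR_RGB2HSV).astype(int)
    for kd,(u,v) in (("a",(303,166) if nm=="W" else (359,272)),("r",(357,179) if nm=="W" else (315,281))):
        h,sa=im[...,0],im[...,1];m=((h>170)|(h<6))&(sa>150) if kd=="r" else (h>12)&(h<28)&(sa>140)
        n,l=cv2.connectedComponents(m.astype(np.uint8));k=l[v,u];ys,xs=np.nonzero(l==k)
        P=np.array([ray(s,a,b,.0015)[:2] for a,b in zip(xs,ys)]);
        (c,wh,ang)=cv2.minAreaRect((P*1000).astype(np.float32));print(nm,kd,k,len(xs),"mean",P.mean(0).round(4),"rect",np.round(c,1),np.round(wh,1),round(ang,2))
E
```

```text
redtop [349.1 287.8] [ 27  27 572] [ 0.4737 -0.1108  0.028 ]
redtop [338.9 201.7] [ 27  20 414] [ 0.4712 -0.1137  0.028 ]
redtop [278.1 265.1] [ 37  34 943] [ 0.4741 -0.1114  0.028 ]
redbase [359.  249.1] [ 27  27 545] [ 0.5492 -0.1297  0.013 ]
redbase [299.1 213.9] [ 27  20 414] [ 0.5469 -0.1326  0.013 ]
redbase [329.3 272.9] [ 35  31 865] [ 0.5498 -0.1299  0.013 ]
stray [190.7 250.5] [ 26  26 550] [0.5417 0.1962 0.01  ]
stray [393.2 357.3] [ 34  32 846] [0.5398 0.1945 0.01  ]
stray [325.7  31.8] [  43   48 1586] [0.5415 0.1958 0.01  ]
W Aout [0.4747 0.0482 0.0015]
W Ain [0.5493 0.0276 0.0015]
W Rout [0.6271 0.0093 0.0015]
S Aout [0.4723 0.0485 0.    ]
S Ain [0.5466 0.0286 0.    ]
S Rin [0.55  0.028 0.   ]
S Rout [0.6236 0.0082 0.    ]
W a 12 771 mean [0.5093 0.0304] rect [509.6  30.2] [19.7 78.2] 75.56
W r 15 713 mean [0.5868 0.0103] rect [587.   10.3] [19.2 77.7] 75.76
S a 189 430 mean [0.5074 0.0287] rect [507.4  28.6] [20.9 77.1] 75.69
S r 1181 417 mean [0.5849 0.0083] rect [584.6   8.3] [19.9 76.6] 75.98
```

```bash
cat >> h.py <<'E'
from scipy.spatial.transform import Rotation as Ro
def quat(ydir):
    y=np.array([*ydir,0.]);y/=np.linalg.norm(y);z=np.array([0,0,-1.]);x=np.cross(y,z)
    return Ro.from_matrix(np.stack([x,y,z],1)).as_quat()
rt=np.array([.4735,-.1115]);rb=np.array([.549,-.130]);d=(rb-rt)/np.linalg.norm(rb-rt)
th=np.radians(-14.3);tx=np.array([np.cos(th),np.sin(th)]);ty=np.array([-tx[1],tx[0]])
ao=np.array([.5085,.0296])-.095*ty;st=np.array([.541,.1955])
E
cat > red.py <<'E'
from bench import bot
from h import *
ZP=.0215;perp=np.array([-d[1],d[0]])
for sg in(-1,1):
    q=quat(sg*perp);a=rt-d*.054
    j=bot.inverse_kinematics([*a,ZP],q);k=bot.inverse_kinematics([*a,.14],q);print(sg,j is not None and np.round(j,2),k is not None and np.round(k,2))
    if j is not None and k is not None: break
bot.move_pose([*a,.14],q);bot.line_to([*a,ZP],.12)
s=bot.snapshot("side");np.savez("s2.npz",**s)
b=rb-d*(.0385+.012);bot.line_to([*b,ZP],.05);bot.pause(.2)
print(bot.current_tcp_pos(),bot.current_ft_force(),bot.current_clock())
s3=bot.snapshot("side");w=bot.snapshot("wrist")
np.savez("w3.npz",**w);np.savez("s3.npz",**s3)
c=lambda s:cv2.resize(s["img"][150:290,240:400,::-1],(400,350),interpolation=3)
cv2.imwrite("pics/red1.png",np.vstack([np.hstack([c(s),c(s3)]),cv2.resize(w["img"][:,:,::-1],(800,600))[0:250]]))
E
python3 red.py
```

```text
-1 [ 0.09  0.67  0.14  2.23 -0.33  0.26 -1.29] [-0.04  0.44  0.31  2.14 -0.23  0.59 -1.38]
[ 0.49993226 -0.11797783  0.02154672] [ 0.19188739 -0.03142195  0.1512692 ] 5.9167
```

View pics/red1.png

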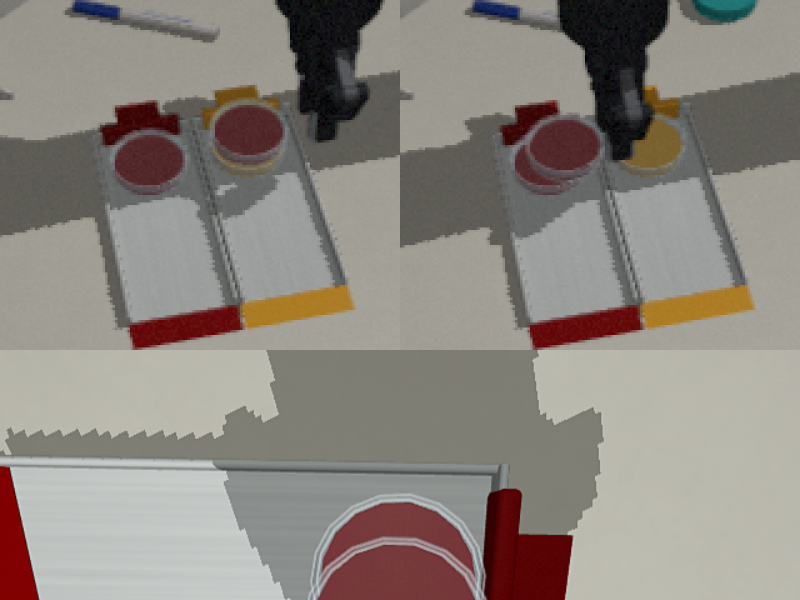

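The plate has slid nearly onto the red base. In the wrist frame (pixels divided by 1.25), the base's far rim is at about (318,397) and the top plate's far rim at about (318,431). I'll work out the remaining distance from these.

```bash
python3 - <<'E'
from h import *
w=np.load("w3.npz");s=np.load("s3.npz")
b=ray(w,318,397,.018)[:2];t=ray(w,318,431,.033)[:2]
print("base rim",b,"top rim",t,"gap along d",(b-t)@d)
perp=np.array([-d[1],d[0]])
# lateral: rim left/right extents of the base (314,485)/1.25 and top (318,482)/1.25 approx
print("centres",b-d*.03,t-d*.03, "pred", np.array([.4999,-.118])+d*.0385)
# side: top plate lid ellipse in right panel x 527-602,y 115-185 -> centre
for n,x,y,z in(("top",164,148,.033),):
    print("side",ray(s,240+x/2.5,150+y/2.5,z))
cv2.imwrite("pics/w3c.png",cv2.resize(w["img"][380:480,200:420,::-1],(792,360),interpolation=3))
E
```

```text
base rim [ 0.4452813  -0.10497603] top rim [ 0.43908911 -0.10341648] gap along d 0.006385427924724054
centres [ 0.41614329 -0.09783625] [ 0.4099511  -0.09627671] pred [ 0.53729378 -0.12716271]
side [ 0.53757482 -0.12165638  0.033     ]
```

View pics/w3c.png

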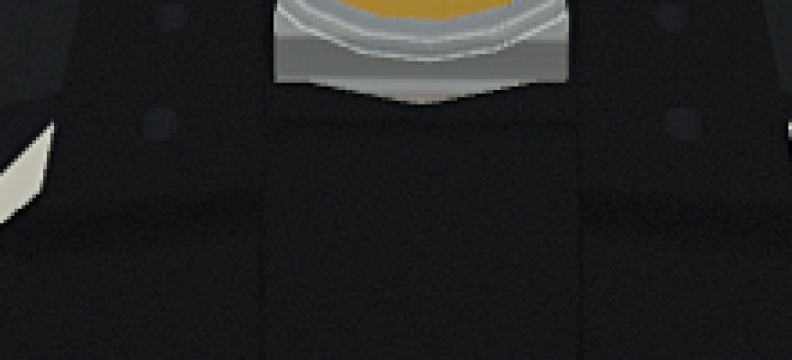

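I forgot the 350-row offset of the montage. The correct wrist rows are 117 and 151.

```bash
python3 - <<'E'
from h import *
w=np.load("w3.npz")
r=lambda x,y,z:ray(w,x*.8,(y-350)*.8,z)[:2]
b=r(398,496,.018);t=r(398,539,.033);perp=np.array([-d[1],d[0]])
print("base c",b-d*.03,"top c",t-d*.03,"gap",(b-t)@d)
print("lateral base",(r(312,590,.018)@perp,r(485,590,.018)@perp),"top",(r(317,600,.033)@perp,r(481,600,.033)@perp), "expected rb",rb@perp)
E
```

```text
base c [ 0.54814206 -0.13004268] top c [ 0.5358877  -0.12699886] gap 0.012626658818758166
lateral base (np.float64(0.03331436364119871), np.float64(-0.025505819141141837)) top (np.float64(0.029033086149397286), np.float64(-0.021360127926512817)) expected rb 0.004393214197922578
```

The measured positions match the model: gap 12.6 mm, base unmoved, laterally aligned. I'll finish the red push and then push the stray.

```bash
cat > am.py <<'E'
from bench import bot
from h import *
ZP=.0215
p=np.array(bot.current_tcp_pos())[:2]
bot.line_to([*(p+d*.0125),ZP],.03);bot.pause(.2)
bot.line_to([*(p-d*.012),ZP],.08);bot.line_to([*(p-d*.012),.14],.2)
q=quat(tx);L=lambda x,y:ao+x*tx+y*ty
sl=np.array([(st-ao)@tx,(st-ao)@ty]);print("stray local",sl)
a=L(sl[0],sl[1]+.056);bot.move_pose([*a,.14],q)
s1=bot.snapshot("side");np.savez("s4.npz",**s1)
z=.007
print("contact",bot.line_to([*a,z],.1,max_force=10))
bot.line_to([*L(0,.14+.0385),z],.07)
s=bot.snapshot("side");w=bot.snapshot("wrist");np.savez("s5.npz",**s);np.savez("w5.npz",**w)
print(bot.current_tcp_pos(),bot.current_ft_force(),bot.current_clock())
c=lambda s:cv2.resize(s["img"][150:390,240:440,::-1],(400,480),interpolation=3)
cv2.imwrite("pics/am1.png",np.hstack([c(s1),c(s)]))
E
python3 am.py
```

```text
stray local [-0.00948412  0.26378718]
contact False
[0.52914541 0.11081158 0.00698672] [ 0.17100234  0.93243774 -0.05154707] 13.175
```

View pics/am1.png

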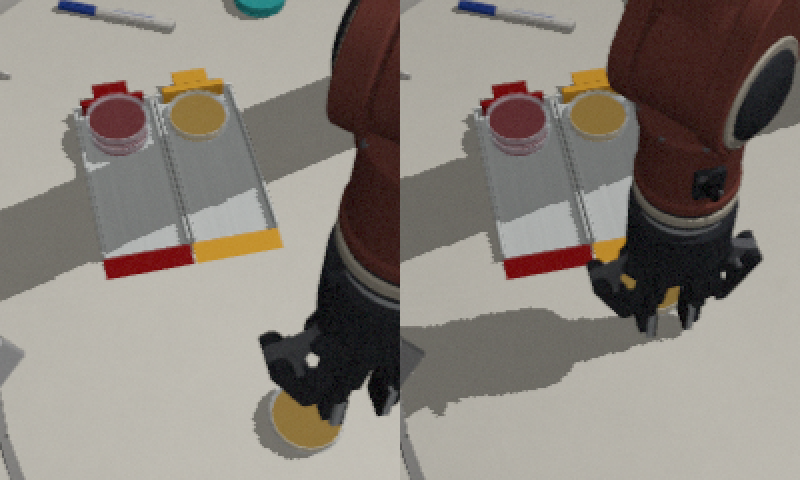

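The reds are neatly stacked and the stray is nestled between the fingers at the sill. I'll push it in along the lane axis, retreat and look.

```bash
cat > fin.py <<'E'
from bench import bot
from h import *
z=.007;L=lambda x,y:ao+x*tx+y*ty
print("blocked",bot.line_to([*L(0,.030+.0385),z],.05,max_force=25),bot.current_tcp_pos(),L(0,.0685));bot.pause(.2)
bot.line_to([*L(0,.12),z],.08);bot.line_to([*L(0,.12),.15],.2)
bot.move_pose([.53,0.05,.36],[0.70711,0.70711,0,0])
w=bot.snapshot("wrist");np.savez("w6.npz",**w)
cv2.imwrite("pics/end.png",cv2.resize(w["img"][150:390,200:460,::-1],(650,600),interpolation=3));print(bot.current_clock())
E
python3 fin.py
```

```text
blocked False [0.50195889 0.00409375 0.00696377] [0.50195453 0.00392108]
18.2833
```

View pics/end.png

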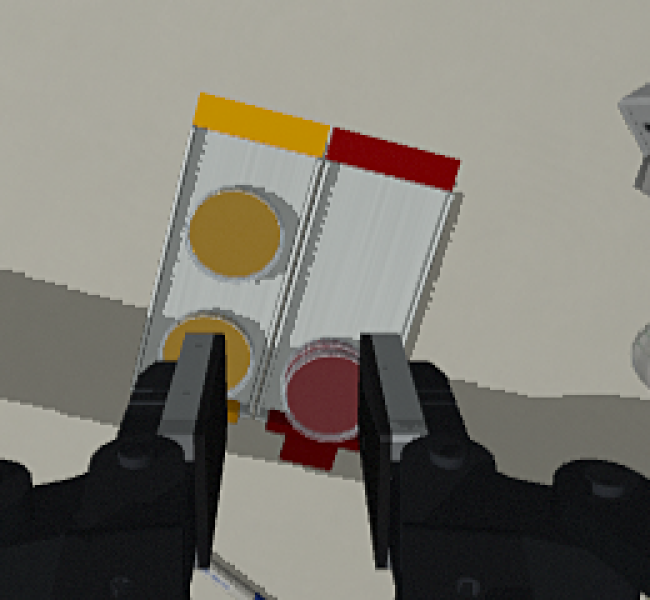

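The stray lies on the amber tray floor at crop (235,233), and the red stack is at about (327,390). I'll check the numbers, then hand in.

```bash
python3 - <<'E'
from h import *
from bench import bot
w=np.load("w6.npz");p=ray(w,200+235/2.5,150+233/2.5,.013)[:2];l=[(p-ao)@tx,(p-ao)@ty]
s=np.load("s4.npz");r=ray(s,299,208.5,.033)[:2]
a=ray(w,200+207/2.5,150+356/2.5,.013)[:2]
print("stray local",l,"red off",np.linalg.norm(r-rb),"amber base",a)
if abs(l[0])<.01 and .012<l[1]<.05 and np.linalg.norm(r-rb)<.011: print(bot.job_done())
E
```

```text
stray local [np.float64(0.0018010056388249453), np.float64(0.03126195725052779)] red off 0.0016275070397783393 amber base [ 0.47575805 -0.11237644]
the job is handed in; nothing more can be done
None
```

The job is handed in: the top red plate measured about 2 mm off centre on the red base, and the stray amber plate sits inside the amber tray at local (0.002, 0.031) m; no verdict was returned.

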